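Push-on greasing of a shaft bearing on the pontoon boat's drive board

ROBOT

A 7-joint arm with a two-finger parallel gripper is mounted at the origin on the work surface. World frame = base frame: x ahead of the robot, y to its left, z up, the work surface at z = 0. Lengths are in m, angles in degrees, forces in N, time in s.
With the tool pointing down it reaches from about 0.4 to 0.85 m from the base axis. Payload 10.4 kg.
Tool frame: the origin (TCP) lies at the very end of the fingers, on their centre line; the grasp point (between the pads) lies 19 mm behind it (robot.tcp_to_grasp is the distance from the TCP to the grasp point, in m); x points along the fingers, y is the direction in which the jaws open and shut, and the axes are right-handed (so a half turn about x gives the same grasp; the last joint's range is limited). The gripper opens to 85 mm and grips with 20 to 120 N. Pads are 22 mm wide; open, the fingers measure 114 mm over their backs; the gripper's body (76 mm by 85 mm) begins 54 mm behind the grasp point. The pads swing forward as they close: fully open they stand 13 mm farther back than shut.
Start: joints at [-1.295, 19.034, -3.707, 83.658, 1.238, 77.344, -5.071], TCP at [0.625, 0, 0.231] pointing down, gripper open.
Joint ranges: [-148.97, 148.97], [-28.65, 121.19], [-84.17, 76.75], [9.2, 138.47], [-72.65, 252.65], [3.7, 117.97], [-149.18, 149.18]. Speed limits (degrees/s): [127.2, 127.2, 159.86, 159.86, 180, 180, 180].

INTERFACE

Orientations are given as [roll, pitch, yaw] about the fixed x, y, z axes, in that order (R = Rz(yaw) Ry(pitch) Rx(roll)).
In Python, from plant import robot, cams gives the robot as it stands. The module is installed in compiled form; this text tells all that it offers.
- The arm moves only by the shell command python3 -m handwheel 'ROWS' [FORCE]. ROWS is JSON, a list of rows, each a list of 5 numbers: the shift along the world's x, y, z in cm, then the turn about the world's z in degrees, then the opening, from -1 (shut) to 1 (fully open). A call has 1 to 5 rows; each row is the pose to reach, as a shift and turn from the pose commanded when the call began; what a row does not reach only later rows make up. A row lasts 1/10 s, in which the tool goes at most 50 mm and 8.59 degrees, less where a joint would pass 70% of its speed; a pose out of reach is approached as far as the arm can. A call with a gripper value outside its range is refused whole. The fingers move at their own pace and stop on an object; FORCE is the grip in N (left out, the last holds). Time passes only in rows, so rows that repeat a pose let the fingers close. It gives the time, the measured TCP pose, the force and the opening at its end, in the units of the state.
- robot.get_obs(): the state, without advancing time (a new reading comes with each control period).
- cams.capture(name): name is "scene" or "side" or "wrist"; returns (picture, depth): 400x640x3 uint8, red, green, blue; 400x640 float32, m along the optical axis (not along the pixel's ray), 0 where there is no reading.
- cams.camera_model(name): a dict with "K" (3x3 intrinsics, pixels), "camera_from_world" (4x4, takes a point from world to camera coordinates). Camera axes: x right, y down, z forward; pixel columns grow to the right and rows downward; lengths in m; the calibration is good to about 2 mm. A picture is of the moment at which its call begins: read the wrist's pose just before it. camera_model takes no time and is no camera call; for the wrist camera it gives the pose at the moment of the call.
- robot.close_job(): hands the job in, once; it reports no verdict.
Trained networks look in the newest picture that a camera, given by its name, has taken for a name from the list of things; names that differ only in an ending like _2 or _b are one class to them, and where a whole thing is asked for, a point or a joint stands for the part that bears it (a point fixed in the world has none). Each returns a list of dicts, best first, with "confidence" (0 to 1); they miss things now and then, are a little off and sometimes report something else, mostly with a low value. They report only what shows in the picture. A call takes as long as a camera call. They do not tell look-alikes from the thing itself.
- cams.look_for(camera, target): "rect" ([centre column, centre row, width, height] in pixels, round what is visible of it).
- cams.tip_of(camera, target): "point" ([row, column] in pixels: a listed point, or the origin of a listed thing).
The state is a dict: "time": time; "joints": joint angles; "dq": joint speeds; "tau": joint torques, N m; "tool_pos": TCP position; "ee_rot": TCP orientation; "ft_force": force on the tool from outside, world axes, zero at the start; "moment": the same for the moment, N m; "opening": finger opening in m.
Only numpy, scipy, OpenCV 4.12 (cv2) and the standard library are available. Lean on these libraries where they do the work, as an engineer would, in place of code of your own. Each camera call takes 0.05 s, during which the arm holds its last target. There are 200 camera calls.

TASK

Grease the shaft bearing whose nipple is bare (the other nipple still wears its red cap): lift the push-type grease gun out of its orange holder, bring its coupler squarely onto the tilted nipple and press until it snaps on, then keep pushing until the gun's sprung nose is well over half pushed into the barrel. Finish while holding it there: gun in the gripper, coupler on the nipple, spring pushed in. Leave the other things on the bench where they are.

Things in the scene. Friction and masses are not known exactly. Their poses are not given: they have to be found in the camera images.
- gun_grip (a point): Push grease gun (about 330 g, 146 mm long, round), upright nose down in its holder. Point on its axis in the smooth blue barrel, 110 mm above the coupler's mouth; z runs along the gun to its rear end (up in the holder). Barrel 30 mm in diameter, from 26 mm below this point to 36 mm above it; below that a black flange, 42 mm wide, 6 mm thick. Grip the barrel's sides, fingers in line with the gun.
- coupler_socket (a point): Point on the gun's axis inside the steel coupler (20 mm diameter, 32 mm long) at the nose's end, where the nipple head's centre sits once snapped on: 9.6 mm inside the mouth, 100.4 mm from gun_grip with the nose fully out, less as it is pushed in. z as the gun's z (to its rear). Funnel mouth 18 mm wide, bore 12.4 mm, four sprung ball jaws 5 mm inside the mouth, 6.8 mm between them.
- nose (a joint): How far the sprung nose (12 mm rod with the coupler) is pushed into the barrel, in m: 0 fully out, 0.012 at its stop. Spring: about 9 N to start, 16 N at the stop (600 N/m). The coupler snaps onto the nipple at about 6 to 9 N.
- nipple_head (a point): Centre of the 10 mm ball head of the bare grease nipple on a green bearing. z points outwards along the nipple, 30 degrees from vertical, square to the shaft, leaning to the robot's side. 6 mm neck; 16 mm brass hexagon 14 to 20 mm below this point. The gun's z must lie along this z. Jaws first touch when coupler_socket is 9.4 mm outside this point along z; snapped on, the two points coincide.
- deck: Plywood drive board, 220 mm (its x) by 360 mm (its y), 15 mm thick, fixed, origin at the centre of its underside. A 25 mm shaft runs along its y, axis 51.5 mm above the bench, through two pillow-block bearings 80 mm either side of the centre (foot 140 by 36 mm, 70 mm high over the board). The nipples reach about 107 mm over the bench; nothing is higher on the board.
- gun_holder: Fixed orange and black holder: base 100 mm square, top plate 80 mm square at 98 mm above the bench, with a 33 mm hole in which the gun hangs by its flange (coupler's mouth 20 mm above the bench). Lift the gun straight up by more than 80 mm to clear it. Origin at the centre of its underside.
- bearing_capped: The other pillow-block bearing, same shape, its nipple under a red cap; origin at the centre of its foot's underside.
- loose_cap: Red plastic cap of the bare nipple, 18 mm in diameter, 23 mm high, standing on the board; origin under its centre.
- jar: Glass jar of gherkins, 100 mm in diameter, 132 mm high; origin at the centre of its underside.
- can: Drinks can, 66 mm in diameter, 116 mm high; origin at the centre of its underside.
- grease_tin: Grease tin, 84 mm in diameter, 65 mm high; origin at the centre of its underside.
- wrench: Open-ended wrench, 180 mm long, lying along its x; origin under its middle.
- screwdriver: Screwdriver with a yellow handle, 190 mm long, lying along its x; origin under its middle.
- pipe_clamp: Steel pipe clamp ring, 70 mm in diameter, 14 mm high, lying flat; origin at the centre of its underside.
Things that resemble listed ones, but are neither listed nor needed, are in the scene too. There is more than one size of the part that bears gun_grip; the job needs the middle-sized.

How it is judged:
By the outcome, as a careful person would: the job done as asked, in the order asked, and still so for the second after the job is handed in, while the arm keeps its last pose, push and grip.
It also fails if it takes over 38 s, if anything falls off the work surface, if the arm or the gripper's body presses on something with over 40 N, if the wrist force passes 120 N, or if a joint passes its speed limit or range.

## Working session

There is one attempt and no reset: what is moved stays moved. The work goes in short steps, Python scripts to look and compute and a shell command to move; the robot and the scene stay as the last step left them, time stands still between calls to the robot, and variables do not carry over. Pictures are saved under pics/ and viewed, about 8 in all and at most 12, crops included, and the job is handed in when it is done.

```bash
mkdir -p pics; ls; cat > h.py <<'E'
from plant import robot, cams
import numpy as np, cv2
def save(name,img,crop=None,s=1):
    if crop: r0,r1,c0,c1=crop; img=img[r0:r1,c0:c1]
    cv2.imwrite('pics/'+name,cv2.resize(img[:,:,::-1],None,fx=s,fy=s,interpolation=cv2.INTER_CUBIC))
def world(cam,row,col,z):
    m=cams.camera_model(cam) if isinstance(cam,str) else cam
    K=np.array(m["K"]);T=np.linalg.inv(np.array(m["camera_from_world"]))
    p=np.array([(col-K[0,2])/K[0,0]*z,(row-K[1,2])/K[1,1]*z,z,1]); return (T@p)[:3]
def ray(cam,row,col):
    m=cams.camera_model(cam) if isinstance(cam,str) else cam
    T=np.linalg.inv(np.array(m["camera_from_world"])); o=T[:3,3]; d=world(m,row,col,1)-o
    return o,d/np.linalg.norm(d)
def tri(rays):
    A=sum(np.eye(3)-np.outer(d,d) for o,d in rays);b=sum((np.eye(3)-np.outer(d,d))@o for o,d in rays)
    p=np.linalg.solve(A,b); return p,[np.linalg.norm(np.cross(p-o,d)) for o,d in rays]
def proj(cam,p):
    m=cams.camera_model(cam); q=np.array(m["camera_from_world"])@np.r_[p,1]; q=np.array(m["K"])@q[:3]; return q[:2]/q[2]
E
python3 - <<'E'
from h import *
np.set_printoptions(precision=4,suppress=True)
print(robot.get_obs(), robot.tcp_to_grasp)
ims=[]
for c in ["scene","side","wrist"]:
    im,d=cams.capture(c); save(c+"0.png",im)
    np.savez(c+"0.npz",im=im,d=d)
    print(c, np.linalg.inv(cams.camera_model(c)["camera_from_world"])[:3])
    for t in ["gun_grip","coupler_socket","nipple_head","gun_holder","bearing_capped","deck","loose_cap"]:
        for r in cams.tip_of(c,t)[:3]:
            rr,cc=r["point"]; z=d[int(np.clip(rr,0,399)),int(np.clip(cc,0,639))]
            print(c,t,np.round([rr,cc],1),round(r["confidence"],2),world(c,rr,cc,z) if z>0 else None)
E
```

```text
pics
{'time': 0.0, 'joints': array([-1.2956, 19.0726, -3.7092, 83.7061,  1.2368, 77.3435, -5.0726]), 'dq': array([-0.0709, -0.0118,  0.1171, -0.0633, -0.0273, -0.064 , -0.1041]), 'tau': array([  0.0005, -62.545 ,   0.0497, -39.161 ,   0.0164,   0.0098,
        -0.    ]), 'tool_pos': array([0.6246, 0.    , 0.2305]), 'ee_rot': array([ -88.3751,   89.9177, -178.3733]), 'ft_force': array([ 0.6702,  0.9066, -0.0056]), 'moment': array([ 0.0315, -0.0144, -0.0872]), 'opening': 0.0855898739773465} 0.0187
scene [[ 0.6435  0.5145 -0.5667  1.0643]
 [ 0.7654 -0.4235  0.4846 -0.4594]
 [ 0.0093 -0.7456 -0.6663  0.7855]]
scene gun_grip [170.9 334.8] 0.65 [ 0.5828 -0.0008  0.2816]
scene gun_grip [159.5 368.5] 0.52 [0.4779 0.2319 0.1494]
scene coupler_socket [207.1 329.2] 0.6 [0.451  0.1087 0.0143]
scene coupler_socket [179.1 339.5] 0.56 [0.4605 0.1359 0.1145]
scene nipple_head [277.1 273.5] 0.39 [ 0.5581 -0.1708  0.0167]
scene gun_holder [195.7 366.1] 0.57 [ 0.6813 -0.0018  0.2757]
scene gun_holder [306.5 154. ] 0.16 [ 0.4415 -0.4322  0.0064]
scene bearing_capped [272.3 335.4] 0.97 [ 0.6585 -0.0543  
[... 778 characters left out ...]
capped [209.5 297.4] 0.78 [ 0.6215 -0.0238  0.0286]
side deck [202.8 306.2] 0.6 [ 0.6014 -0.0466  0.0445]
side loose_cap [192.7 283.2] 0.62 [ 0.7161 -0.1043  0.0248]
wrist [[ 1.      0.     -0.0009  0.6242]
 [-0.0003 -0.9462 -0.3235  0.0836]
 [-0.0009  0.3235 -0.9462  0.3733]]
wrist gun_grip [24.3 30.1] 0.87 [0.4647 0.1155 0.1669]
wrist gun_grip [246.3 396.9] 0.33 [ 0.7227 -0.0988  0.0213]
wrist coupler_socket [ 46.6 130.6] 0.75 [0.4542 0.1167 0.0395]
wrist nipple_head [364.7 301. ] 0.72 [ 0.6104 -0.196   0.102 ]
wrist bearing_capped [196.3 324.3] 0.66 [ 0.6342 -0.0204  0.0673]
wrist deck [250.4 324.3] 0.9 [ 0.635  -0.0822  0.0627]
wrist loose_cap [247.2 396.8] 0.63 [ 0.7225 -0.0997  0.022 ]
```

```bash
python3 - <<'E'
from h import *
a=np.load('scene0.npz')['im'];b=np.load('side0.npz')['im']
# one sheet: scene crop and side crop
x=cv2.resize(a[90:360,110:510],(800,540)); 
save('s0.png',x)
y=cv2.resize(b[120:320,180:460],(800,571)); save('s1.png',y)
E
```

```text
(no output)
```

View pics/s0.png

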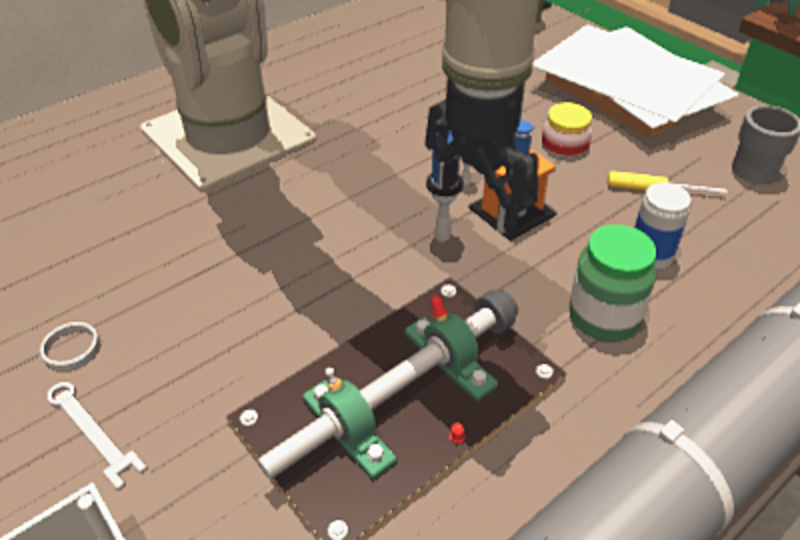

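View pics/s1.png

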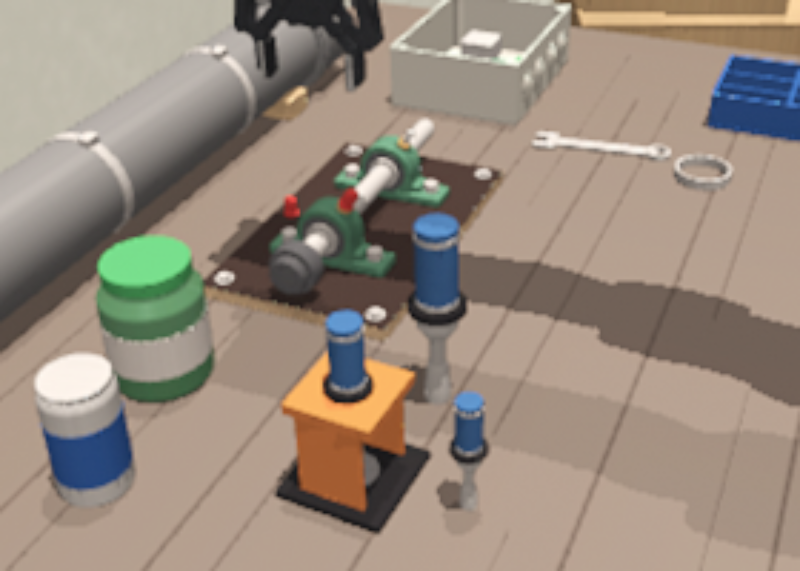

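The three guns show in the side picture (row, col). One hangs in the orange holder at (245, 301). A bigger one stands at (215, 333) and a smaller one at (267, 344). The holder gun is the middle-sized one and matches the text. The bare nipple is on the far bearing at (169, 322), and the red-capped one is nearer.

The moves only turn about vertical, so the gun has to be swung 30° in the grip. I can do that by levering its nose against the holder's fixed hole. Next I measure the points.

```bash
python3 - <<'E'
from h import *
np.set_printoptions(precision=4,suppress=True)
print('gun',tri([ray('side',244.9,300.8),ray('scene',159.5,368.5)]))
print('nip side+wrist',tri([ray('side',169.2,322.5),ray('wrist',364.7,301.0)]))
print('bc',tri([ray('side',209.5,297.4),ray('scene',272.3,335.4),ray('wrist',196.3,324.3)]))
print('deck',tri([ray('side',202.8,306.2),ray('scene',286.8,309.2),ray('wrist',250.4,324.3)]))
d=np.load('wrist0.npz')['d'];im=np.load('wrist0.npz')['im']
# shaft axis from the wrist depth: top points of the shaft between the bearings
r,c=np.mgrid[0:400,0:640]; m=cams.camera_model('wrist');K=np.array(m['K']);T=np.linalg.inv(m['camera_from_world'])
P=np.stack([(c-K[0,2])/K[0,0]*d,(r-K[1,2])/K[1,1]*d,d],-1)@T[:3,:3].T+T[:3,3]
s=(d>0)&(P[...,2]>.0575)&(P[...,2]<.068)&(P[...,1]<-.06)&(P[...,1]>-.165)&(abs(P[...,0]-.625)<.06)
q=P[s]; f=np.polyfit(q[:,1],q[:,0],1); print(len(q),'shaft x=',f, 'yaw',np.degrees(np.arctan(-f[0])), q[:,2].max())
# holder top plate and gun top from side depth
d=np.load('side0.npz')['d'];m=cams.camera_model('side');K=np.array(m['K']);T=np.linalg.inv(m['camera_from_world'])
P=np.stack([(c-K[0,2])/K[0,0]*d,(r-K[1,2])/K[1,1]*d,d],-1)@T[:3,:3].T+T[:3,3]
near=(d>0)&(np.hypot(P[...,0]-.4645,P[...,1]-.25)<.045)
q=P[near&(P[...,2]>.158)];print('gun top',len(q),q.mean(0),q.max(0),q.min(0))
q=P[near&(P[...,2]>.09)&(P[...,2]<.1)];print('plate',len(q),q.max(0),q.min(0))
for n,x,y in [('big',.436,.128),('small',.364,.243)]:
    q=P[(d>0)&(np.hypot(P[...,0]-x,P[...,1]-y)<.04)];print(n,q[:,2].max(),q[q[:,2]>q[:,2].max()-.01].mean(0))
E
```

```text
gun (array([0.4661, 0.2485, 0.1347]), [np.float64(0.0018207744454831428), np.float64(0.0018207744454830038)])
nip side+wrist (array([ 0.612 , -0.206 ,  0.0874]), [np.float64(0.004083997100994453), np.float64(0.004083997100994448)])
bc (array([ 0.6371, -0.0406,  0.0117]), [np.float64(0.005923380076950109), np.float64(0.005972010387362888), np.float64(0.0016314018806009346)])
deck (array([ 0.6341, -0.1134,  0.0017]), [np.float64(0.003212074826822326), np.float64(0.004366274694479252), np.float64(0.0032331622606851323)])
1455 shaft x= [-0.0053  0.6351] yaw 0.30105236458648915 0.06431706583662067
gun top 119 [0.4683 0.2457 0.1645] [0.4848 0.2575 0.1688] [0.4553 0.2285 0.158 ]
plate 516 [0.5086 0.2851 0.1   ] [0.4294 0.2054 0.09  ]
big 0.19294095145785295 [0.4418 0.1227 0.1892]
small 0.11481114086509181 [0.3672 0.2387 0.1109]
```

View pics/wrist0.png

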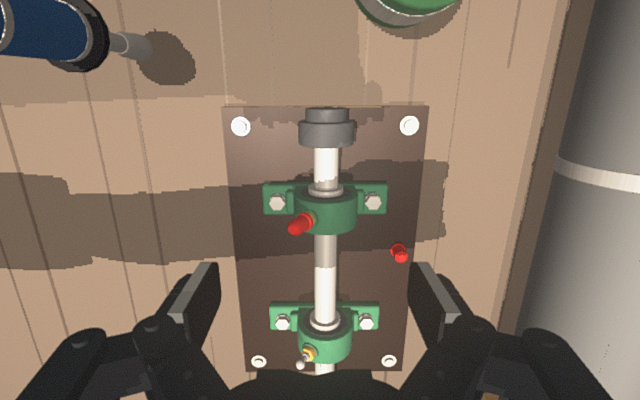

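The wrist picture shows the bare steel nipple at about (365, 300), with the red-capped bearing above it. The shaft runs along world y to within 0.3°, so the nipple leans towards −x. The jaws must therefore lie along y, which takes a −90° turn. The gun measures (0.4685, 0.2455), and its top at z 0.166 fits the text. I'm moving above it.

```bash
python3 -m handwheel '[[-4,5,1,-8.5,1],[-7,9,2,-17,1],[-10,13,2,-25.5,1],[-13,17,2,-34,1],[-14,21,2,-42.5,1]]' 40; python3 -m handwheel '[[-0.8,2,0,-8.5,1],[-1.6,2,0,-17,1],[-1.6,2,0,-25.5,1],[-1.6,2,0,-34,1],[-1.6,2,0,-42.5,1]]'
```

```text
time: 1.7
tool_pos: [0.4906, 0.1941, 0.252]
ee_rot: [131.0, 89.9, 0.1]
ft_force: [1.6, -0.3, 0.2]
opening: 0.0855
time: 2.2
tool_pos: [0.4762, 0.2132, 0.2514]
ee_rot: [175.0, 90.0, 1.6]
ft_force: [-0.2, 0.5, 1.0]
opening: 0.0852
```

```bash
python3 -m handwheel '[[0,1.6,0,-5,1],[0,1.6,0,-5,1],[0,1.6,0,-5,1]]'; python3 - <<'E'
from h import *
np.set_printoptions(precision=4,suppress=True)
o=robot.get_obs(); print(o['tool_pos'],o['ee_rot'],o['joints'])
im,d=cams.capture('wrist'); save('w1.png',im)
m=cams.camera_model('wrist');K=np.array(m['K']);T=np.linalg.inv(m['camera_from_world']); print(T[:3])
r,c=np.mgrid[0:400,0:640]
P=np.stack([(c-K[0,2])/K[0,0]*d,(r-K[1,2])/K[1,1]*d,d],-1)@T[:3,:3].T+T[:3,3]
near=(d>0)&(np.hypot(P[...,0]-.4685,P[...,1]-.2455)<.022)
q=P[near&(P[...,2]>.163)&(P[...,2]<.172)]
if len(q): print('top',len(q),q.mean(0),q.max(0),q.min(0), cv2.minEnclosingCircle(q[:,:2].astype('f4')))
for t in ['gun_grip','gun_holder']: print(t,cams.tip_of('wrist',t)[:2])
E
```

```text
time: 2.5
tool_pos: [0.4761, 0.229, 0.2512]
ee_rot: [65.1, 90.0, -112.8]
ft_force: [0.0, -1.0, 1.2]
opening: 0.0855
[0.4761 0.229  0.2512] [  65.0991   89.9833 -112.7611] [ -22.8884    6.649    -8.413    96.2845    1.0056   77.1529 -119.3296]
[[ 0.0361 -0.945  -0.3251  0.5591]
 [-0.9993 -0.0343 -0.0112  0.2317]
 [-0.0005  0.3252 -0.9456  0.3932]]
top 1152 [0.4724 0.2434 0.1652] [0.4865 0.2583 0.1674] [0.4572 0.2292 0.163 ] ((0.47187671065330505, 0.24373696744441986), 0.015029286965727806)
gun_grip [{'point': [191.0, 296.5], 'confidence': 0.93}, {'point': [272.5, 303.2], 'confidence': 0.87}]
gun_holder [{'point': [155.6, 301.1], 'confidence': 0.87}]
```

View pics/w1.png

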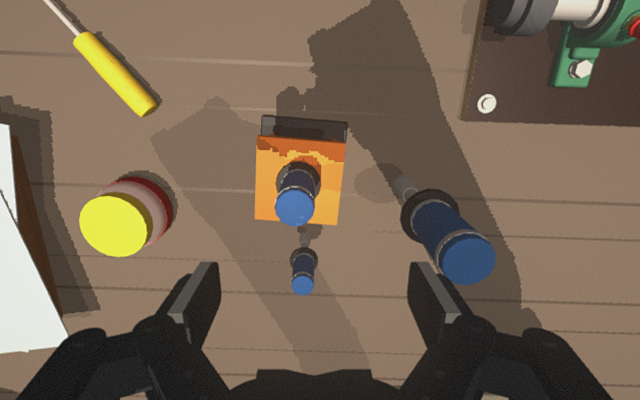

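The wrist depth puts the gun's top at (0.4719, 0.2437), z 0.165, with a radius of 15.0 mm. It is the middle-sized gun in the holder, at pixel (205, 296); the small gun is at (285, 303) and the big one at (258, 467). I'm centring over it and going down.

```bash
python3 -m handwheel '[[-0.4,1.5,-2,-2,1],[-0.4,1.5,-4,-2,1],[-0.4,1.5,-4,-2,1],[-0.4,1.5,-4,-2,1]]'
```

```text
time: 3.05
tool_pos: [0.4724, 0.2435, 0.2117]
ee_rot: [78.7, 90.0, -101.4]
ft_force: [0.9, -0.1, 0.2]
opening: 0.0856
```

```bash
python3 -m handwheel '[[0,0,-3,0,1],[0,0,-6,0,1],[0,0,-9,0,1],[0,0,-9.7,0,1],[0,0,-9.7,0,1]]'; python3 -m handwheel '[[0,0,0,0,0],[0,0,0,0,-0.3],[0,0,0,0,-0.6],[0,0,0,0,-1],[0,0,0,0,-1]]' 40;  python3 -m handwheel '[[0,0,0,0,-1],[0,0,0,0,-1],[0,0,0,0,-1]]'
```

```text
time: 3.55
tool_pos: [0.4724, 0.2438, 0.1147]
ee_rot: [41.5, 90.0, -138.6]
ft_force: [0.7, -0.1, -0.1]
opening: 0.0854
time: 4.05
tool_pos: [0.4727, 0.2442, 0.1152]
ee_rot: [-159.6, 89.9, 20.4]
ft_force: [-2.3, -1.5, 5.7]
opening: 0.029
time: 4.35
tool_pos: [0.4726, 0.2442, 0.1151]
ee_rot: [-161.0, 89.9, 18.9]
ft_force: [-0.8, -1.4, 5.9]
opening: 0.0288
```

```bash
python3 -m handwheel '[[0,0,2,0,-1],[0,0,4,0,-1],[0,0,5,0,-1],[0,0,5,0,-1],[0,0,5,0,-1]]' 40; python3 -m handwheel '[[-0.7,0,0,0,-1],[-1.4,0,0,0,-1],[-2,0,0,0,-1],[-2,0,0,0,-1],[-2,0,0,0,-1]]' 25
```

```text
time: 4.85
tool_pos: [0.4718, 0.2439, 0.1634]
ee_rot: [34.4, 89.9, -145.7]
ft_force: [0.4, -0.2, -4.0]
opening: 0.029
time: 5.35
tool_pos: [0.4521, 0.2442, 0.1644]
ee_rot: [-169.0, 90.0, 11.0]
ft_force: [2.0, 0.4, -3.1]
opening: 0.0291
```

```bash
python3 -m handwheel '[[-1,0,0,0,-1],[-2,0,0,0,-1],[-3,0,0,0,-1],[-3.4,0,0,0,-1],[-3.4,0,0,0,-1]]'; python3 - <<'E'
from h import *
for c in ['side','scene']:
    im,d=cams.capture(c); save(c+'2.png',im); np.savez(c+'2.npz',im=im,d=d)
a=cv2.resize(np.load('side2.npz')['im'][180:340,230:390],(600,600)); save('s2.png',a)
E
```

```text
time: 5.85
tool_pos: [0.4183, 0.2444, 0.1648]
ee_rot: [-149.3, 89.9, 30.7]
ft_force: [3.0, -0.0, -1.0]
opening: 0.0293
```

View pics/s2.png

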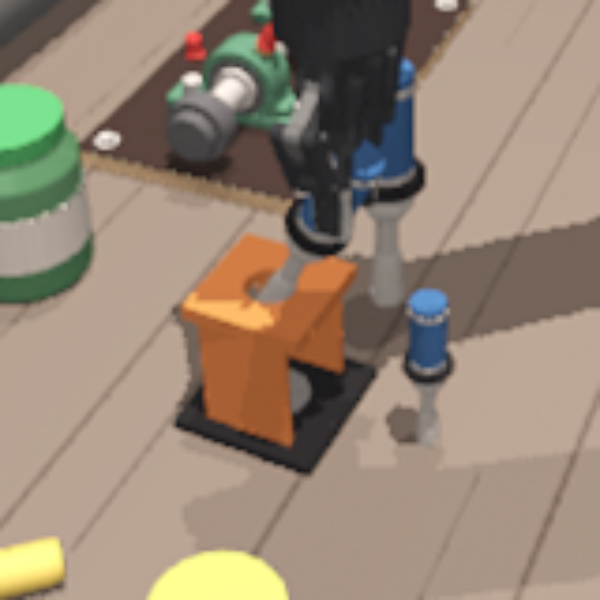

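The gun has swung about the jaw axis, with its nose held in the hole. I'm gripping harder and drawing it out along its own axis, then up and over.

```bash
python3 -m handwheel '[[0,0,0,0,-1],[0,0,0,0,-1],[-1,0,1.73,0,-1],[-2,0,3.46,0,-1],[-2.5,0,4.33,0,-1]]' 120; python3 -m handwheel '[[0,0,4,0,-1],[0,0,8,0,-1],[2,-2,10,0,-1],[4,-6,10,0,-1],[6,-10,10,0,-1]]';python3 -m handwheel '[[2,-4,0,0,-1],[4,-8,0,0,-1],[6,-13,0,0,-1],[8,-18,0,0,-1],[9,-23,0,0,-1]]'
```

```text
time: 6.45
tool_pos: [0.3919, 0.2443, 0.208]
ee_rot: [10.3, 89.9, -169.7]
ft_force: [-0.5, 0.6, -4.0]
opening: 0.0278
time: 6.95
tool_pos: [0.4532, 0.1434, 0.3073]
ee_rot: [6.5, 89.9, -173.4]
ft_force: [0.9, -0.3, -4.7]
opening: 0.0278
time: 7.45
tool_pos: [0.5414, -0.0787, 0.3062]
ee_rot: [-8.7, 89.8, 171.3]
ft_force: [0.5, 0.4, -3.8]
opening: 0.0276
```

```bash
python3 -m handwheel '[[0,-5,-2,0,-1],[0,-10,-4,0,-1],[-0.4,-11.7,-8,0,-1],[-0.4,-11.7,-8,0,-1],[-0.4,-11.7,-8,0,-1]]'; python3 - <<'E'
from h import *
np.set_printoptions(precision=4,suppress=True)
o=robot.get_obs();print(o['tool_pos'])
ims={}
for c in ['side','scene','wrist']:
    im,d=cams.capture(c); np.savez(c+'3.npz',im=im,d=d,m=cams.camera_model(c)['camera_from_world']); ims[c]=im
    for t in ['coupler_socket','nipple_head','gun_grip']: 
        for r in cams.tip_of(c,t)[:3]:
            rr,cc=r['point']; z=d[int(np.clip(rr,0,399)),int(np.clip(cc,0,639))]; print(c,t,np.round(r['point'],1),r['confidence'],world(c,rr,cc,z))
    print(c,'tcp at',proj(c,o['tool_pos']),'nip',proj(c,[.61,-.196,.1]))
a=cv2.resize(ims['side'][90:220,250:400],(400,347)); 
b=cv2.resize(ims['scene'][170:320,210:360],(347,347)); 
w=cv2.resize(ims['wrist'][100:400,200:440],(200,250))
print(a.shape,b.shape); save('c3.png',np.hstack([a,b])); 
E
```

```text
time: 7.95
tool_pos: [0.5363, -0.1942, 0.2258]
ee_rot: [-19.3, 89.8, 160.5]
ft_force: [0.4, 0.7, -3.3]
opening: 0.028
[ 0.5363 -0.1942  0.2258]
side coupler_socket [253.9 332.4] 0.61 [0.4416 0.1278 0.0237]
side coupler_socket [295.7 344. ] 0.56 [0.3657 0.2407 0.0074]
side nipple_head [166.6 320.6] 0.42 [ 0.6996 -0.3754 -0.0005]
side gun_grip [215.5 331.1] 0.75 [0.4403 0.1365 0.1508]
side gun_grip [268.9 342.8] 0.58 [0.3663 0.2483 0.0963]
side gun_grip [182.2 426.9] 0.16 [ 0.2883 -0.3733  0.0132]
side tcp at [343.2452 133.971 ] nip [322.6022 166.3016]
scene coupler_socket [207.1 332.2] 0.69 [0.4577 0.1148 0.0155]
scene coupler_socket [250.1 269.7] 0.61 [ 0.5961 -0.1941  0.1705]
scene coupler_socket [177.3 341.8] 0.36 [0.3738 0.2314 0.0207]
scene nipple_head [278.1 273.2] 0.48 [ 0.5596 -0.1728  0.0158]
scene gun_grip [209.3 251.4] 0.93 [ 0.5505 -0.1996  0.2603]
scene gun_grip [160.7 345.9] 0.74 [0.3816 0.237  0.0893]
scene gun_grip [172.2 334.4] 0.67 [0.4627 0.1123 0.1521]
scene tcp at [251.6888 216.5005] nip [274.9738 274.8578]
wrist coupler_socket [239.4  51.6] 0.88 [0.4497 0.1105 0.0243]
wrist coupler_socket [129.8 313.4] 0.86 [ 0.5939 -0.1939  0.1684]
wrist nipple_head [102.1 321. ] 0.75 [ 0.6066 -0.1998  0.1023]
wrist gun_grip [266.8 316.3] 0.91 [ 0.5513 -0.1953  0.2548]
wrist tcp at [313.6338 262.7124] nip [316.0304  97.3748]
(347, 400, 3) (347, 347, 3)
```

View pics/c3.png

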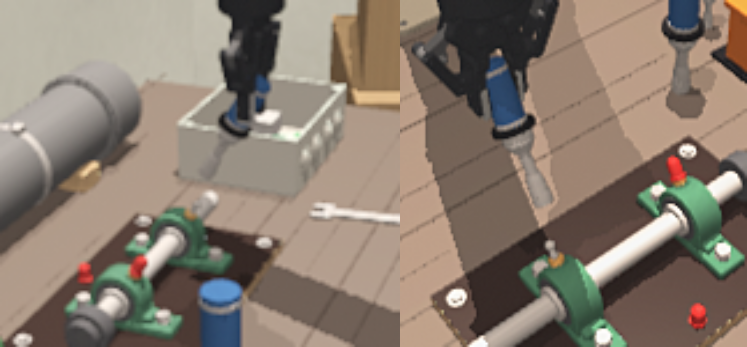

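Side and scene pictures (left and right) show the gun tilted in the grip. Its nose points at the bare nipple, which is at about (550, 247) in the right crop. Next I fit cylinders of known radius to the gun and a sphere to the nipple head, using the depth.

```bash
cat > fit.py <<'E'
from h import *
from scipy.optimize import least_squares
np.set_printoptions(precision=4,suppress=True)
def cloud(cam,n):
    f=np.load(f'{cam}{n}.npz');d=f['d'];m=f['m'] if 'm' in f else cams.camera_model(cam)['camera_from_world']
    K=np.array(cams.camera_model(cam)['K']);T=np.linalg.inv(m);r,c=np.mgrid[0:400,0:640]
    P=np.stack([(c-K[0,2])/K[0,0]*d,(r-K[1,2])/K[1,1]*d,d],-1)@T[:3,:3].T+T[:3,3]
    return P,f['im'].astype(int),d>0,T[:3,3]
def gun(cam,n,g,u=np.array([-.5,0,.866])):
    """axis from coupler and barrel points; g = grasp point guess"""
    P,im,ok,_=cloud(cam,n); v=P-g; t=v@u; rad=np.linalg.norm(v-t[...,None]*u,axis=-1)
    gray=im.max(-1)-im.min(-1)<30; blue=im[...,2]>im[...,0]+35
    A=P[ok&gray&(rad<.02)&(t<-.085)&(t>-.113)]; B=P[ok&blue&(rad<.022)&(t>-.026)&(t<.034)]
    def f(x):
        w=np.array([x[2],x[3],1]);w/=np.linalg.norm(w);p=g+[x[0],x[1],0]
        D=lambda Q:np.linalg.norm(np.cross(Q-p,w),axis=1)
        return np.r_[(D(A)-.010)/np.sqrt(len(A)),(D(B)-.015)/np.sqrt(len(B))]
    s=least_squares(f,[0,0,u[0]/u[2],0],loss='soft_l1',f_scale=.001/np.sqrt(max(len(A),1)))
    x=s.x;w=np.array([x[2],x[3],1]);w/=np.linalg.norm(w);p=g+[x[0],x[1],0]
    # lowest point along the axis
    V=P[ok&(np.linalg.norm(np.cross(P-p,w),axis=-1)<.0115)]; tt=(V-p)@w; tt=tt[(tt>-.13)&(tt<-.08)]
    print(cam,'n',len(A),len(B),'axis pt',p,'dir',w,'tilt x',np.degrees(np.arctan2(-w[0],w[2])),'tilt y',np.degrees(np.arctan2(w[1],w[2])),'mouth t',np.percentile(tt,[1,3]) if len(tt) else None,'rms mm',1e3*np.sqrt(np.mean(s.fun**2)*len(s.fun)/2))
    return p,w
def ball(cam,n,g=np.array([.608,-.197,.102])):
    P,im,ok,o=cloud(cam,n); A=P[ok&(np.linalg.norm(P-g,axis=-1)<.011)&(P[...,2]>g[2]-.004)]
    s=least_squares(lambda x:np.linalg.norm(A-x,axis=1)-.005,g,loss='soft_l1',f_scale=.0007)
    print(cam,'ball',len(A),s.x,'rms mm',1e3*np.sqrt(np.mean(s.fun**2))); return s.x
E
python3 - <<'E'
from fit import *
g=np.array([.5363,-.1942,.2258+.0187])
for c in ['wrist','scene','side']:
    try: gun(c,3,g)
    except Exception as e: print(c,e)
for c,n in [('wrist',3),('wrist',0),('scene',3),('side',0)]: 
    try: ball(c,n)
    except Exception as e: print(c,e)
E
```

```text
wrist n 888 8702 axis pt [ 0.5415 -0.1939  0.2445] dir [-0.4811 -0.0018  0.8767] tilt x 28.7588522360069 tilt y -0.1146710912474695 mouth t [-0.1112 -0.1105] rms mm 1.9912461069437852
scene n 102 175 axis pt [ 0.5433 -0.193   0.2445] dir [-0.4939 -0.0162  0.8693] tilt x 29.604045784837382 tilt y -1.0647980399935215 mouth t [-0.1098 -0.109 ] rms mm 1.428888773876705
side n 45 46 axis pt [ 0.5418 -0.1957  0.2445] dir [-0.4613  0.0197  0.887 ] tilt x 27.474937845709334 tilt y 1.2745286110776222 mouth t [-0.1114 -0.1113] rms mm 3.143991322414477
wrist ball 126 [ 0.6094 -0.1983  0.0984] rms mm 0.5053834595286135
wrist ball 0 [ 0.608 -0.197  0.102] rms mm nan
scene ball 15 [ 0.6105 -0.1974  0.1001] rms mm 1.1517747803533134
side ball 5 [ 0.6069 -0.2004  0.1032] rms mm 0.8858509408965356
  return _methods._mean(a, axis=axis, dtype=dtype,
  ret = ret.dtype.type(ret / rcount)
```

Tilt is about 29° by the wrist fit (27.5–29.6° over the cameras; the nipple leans 30°), which is good. From the wrist view, the socket is 59 mm out along the nipple axis, 12 mm off sideways in the tilt plane and 4.6 mm off in y. I'm correcting the sideways error first, then approaching along the axis and looking again.

```bash
python3 -m handwheel '[[-1.05,-0.46,-0.6,0,-1],[-1.05,-0.46,-0.6,0,-1],[0,-0.46,-2.4,0,-1],[0.45,-0.46,-3.2,0,-1],[0.45,-0.46,-3.2,0,-1]]'; python3 - <<'E'
from fit import *
o=robot.get_obs();g=o['tool_pos']+[0.005,0,.0187];print(o['tool_pos'],o['ft_force'])
for c in ['wrist','scene']:
    im,d=cams.capture(c); np.savez(c+'4.npz',im=im,d=d,m=cams.camera_model(c)['camera_from_world'])
    p,w=gun(c,4,g); b=ball(c,4,np.array([.6095,-.198,.0985]))
    u=np.array([-.5,0,.866]);n=np.array([.866,0,.5]);e=p-.1014*w-b
    print(c,'socket-ball mm: axial',1e3*e@u,'n',1e3*e@n,'y',1e3*e[1])
a=np.load('wrist4.npz')['im'][40:300,200:440];b=np.load('scene4.npz')['im'][190:310,210:330]
save('c4.png',np.hstack([cv2.resize(a,(400,433)),cv2.resize(b,(400,433))]))
E
```

```text
time: 9.05
tool_pos: [0.5412, -0.1987, 0.194]
ee_rot: [-11.5, 89.8, 168.5]
ft_force: [-1.1, 1.0, -3.4]
opening: 0.0283
[ 0.5412 -0.1987  0.194 ] [-1.146   0.9788 -3.4053]
wrist n 849 8795 axis pt [ 0.5446 -0.1987  0.2127] dir [-0.48   -0.0022  0.8773] tilt x 28.683015976068006 tilt y -0.14493877451607554 mouth t [-0.1292 -0.1283] rms mm 1.9566652561443465
wrist ball 161 [ 0.6101 -0.1985  0.0994] rms mm 0.7375934487145205
wrist socket-ball mm: axial 29.54348381391139 n -2.3830405474496708 y 0.037862405565525226
scene n 92 265 axis pt [ 0.5465 -0.1979  0.2127] dir [-0.4816 -0.0044  0.8764] tilt x 28.792581173714137 tilt y -0.29037085431126347 mouth t [-0.1279 -0.1274] rms mm 1.3883017001526552
scene ball 19 [ 0.611  -0.1986  0.0996] rms mm 1.6933568438548334
scene socket-ball mm: axial 28.839988446203026 n -1.4403495034464715 y 1.1747891297731738
```

View pics/c4.png

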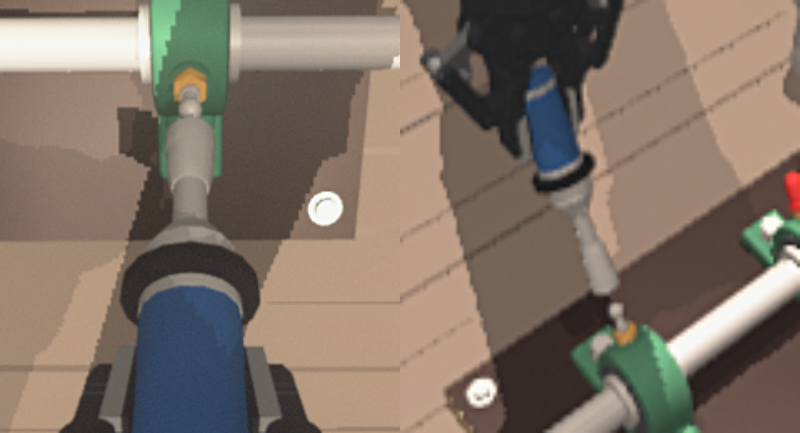

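Both views show the coupler lined up with the nipple. What's left is about 2 mm in the tilt plane and 29 mm along the axis. I'm closing in and watching the force.

```bash
python3 -m handwheel '[[0.15,0,0.1,0,-1],[0.5,0,-0.55,0,-1],[0.9,0,-1.2,0,-1],[0.9,0,-1.2,0,-1],[0.9,0,-1.2,0,-1]]'; python3 -m handwheel '[[0.1,0,-0.17,0,-1],[0.2,0,-0.35,0,-1],[0.3,0,-0.52,0,-1],[0.3,0,-0.52,0,-1]]'
```

```text
time: 9.65
tool_pos: [0.5507, -0.199, 0.1831]
ee_rot: [-2.4, 89.9, 177.5]
ft_force: [0.7, -1.1, -3.3]
opening: 0.0277
time: 10.05
tool_pos: [0.5535, -0.1989, 0.1781]
ee_rot: [-19.6, 89.9, 160.4]
ft_force: [-2.4, 1.1, -1.8]
opening: 0.0277
```

```bash
python3 -m handwheel '[[0.1,0,-0.17,0,-1],[0.2,0,-0.35,0,-1],[0.2,0,-0.35,0,-1]]'; python3 - <<'E'
from fit import *
o=robot.get_obs();g=o['tool_pos']+[0.004,0,.0187]
for c in ['wrist','scene']:
    im,d=cams.capture(c); np.savez(c+'5.npz',im=im,d=d,m=cams.camera_model(c)['camera_from_world'])
    p,w=gun(c,5,g); b=np.array([.6101,-.1985,.0994])
    u=np.array([-.5,0,.866]);n=np.array([.866,0,.5]);e=p-.1014*w-b
    print(c,'socket-ball mm: axial',1e3*e@u,'n',1e3*e@n,'y',1e3*e[1])
E
python3 -m handwheel '[[0.1,0,-0.17,0,-1],[0.2,0,-0.35,0,-1],[0.2,0,-0.35,0,-1]]'
```

```text
time: 10.35
tool_pos: [0.5556, -0.1988, 0.1736]
ee_rot: [-10.2, 89.9, 169.8]
ft_force: [1.5, 0.3, -10.7]
opening: 0.028
wrist n 864 8819 axis pt [ 0.5583 -0.1986  0.1923] dir [-0.4744 -0.0028  0.8803] tilt x 28.32225798116208 tilt y -0.1817312645335947 mouth t [-0.1296 -0.1291] rms mm 1.987367015572424
wrist socket-ball mm: axial 5.006025202639039 n -1.405769225529264 y 0.22986362422530715
scene n 96 258 axis pt [ 0.5603 -0.1978  0.1923] dir [-0.4785 -0.0098  0.878 ] tilt x 28.590471562507954 tilt y -0.6364737412818551 mouth t [-0.1284 -0.1277] rms mm 1.383663157133209
scene socket-ball mm: axial 3.99346822983687 n 0.8080887816031053 y 1.6688915888100897
time: 10.75
tool_pos: [0.5573, -0.1991, 0.172]
ee_rot: [-18.7, 89.9, 161.2]
ft_force: [-8.6, 3.0, 3.1]
opening: 0.0279
```

```bash
python3 -m handwheel '[[-0.05,0.05,-0.1,0,-1],[0.03,0.05,-0.25,0,-1],[0.11,0.05,-0.4,0,-1],[0.11,0.05,-0.4,0,-1],[0.11,0.05,-0.4,0,-1]]'; python3 -m handwheel '[[0,0,0,0,-1],[0,0,0,0,-1]]'
```

```text
time: 11.25
tool_pos: [0.5587, -0.199, 0.1689]
ee_rot: [152.4, 90.0, -27.7]
ft_force: [-9.0, 2.1, 5.3]
opening: 0.0279
time: 11.45
tool_pos: [0.5586, -0.1991, 0.1689]
ee_rot: [149.6, 90.0, -30.5]
ft_force: [-9.3, 1.9, 5.7]
opening: 0.028
```

```bash
python3 -m handwheel '[[0.05,0.05,-0.1,0,-1],[0.1,0.08,-0.3,0,-1],[0.13,0.08,-0.42,0,-1],[0.13,0.08,-0.42,0,-1],[0.13,0.08,-0.42,0,-1]]'; python3 - <<'E'
from fit import *
o=robot.get_obs();g=o['tool_pos']+[0.003,0,.0187];print(o['tool_pos'],o['ft_force'])
for c in ['wrist','scene']:
    im,d=cams.capture(c); np.savez(c+'6.npz',im=im,d=d,m=cams.camera_model(c)['camera_from_world'])
    p,w=gun(c,6,g); b=np.array([.6101,-.1985,.0994])
    u=np.array([-.5,0,.866]);n=np.array([.866,0,.5]);e=p-.1014*w-b
    print(c,'socket-ball mm: axial',1e3*e@u,'n',1e3*e@n,'y',1e3*e[1])
a=np.load('wrist6.npz')['im'][40:240,220:400];b=np.load('scene6.npz')['im'][210:300,220:310]
save('c6.png',np.hstack([cv2.resize(a,(400,444),interpolation=2),cv2.resize(b,(400,444),interpolation=2)]))
E
```

```text
time: 11.95
tool_pos: [0.5603, -0.1988, 0.1652]
ee_rot: [146.6, 89.9, -33.5]
ft_force: [-8.8, 1.3, 8.0]
opening: 0.028
[ 0.5603 -0.1988  0.1652] [-8.8225  1.26    8.0332]
wrist n 651 8898 axis pt [ 0.5629 -0.1986  0.1839] dir [-0.4799 -0.0005  0.8773] tilt x 28.676386126813206 tilt y -0.03154013432667468 mouth t [-0.1209 -0.1202] rms mm 1.932516736813808
wrist socket-ball mm: axial -4.588578708740505 n -0.994141619064207 y -0.011660073481106759
scene n 73 251 axis pt [ 0.5647 -0.1981  0.1839] dir [-0.4816 -0.0087  0.8764] tilt x 28.78940785265596 tilt y -0.5665500680506532 mouth t [-0.1192 -0.1182] rms mm 1.5678265623841916
scene socket-ball mm: axial -5.5260081148345295 n 0.8284421302441816 y 1.283473341681357
```

View pics/c6.png

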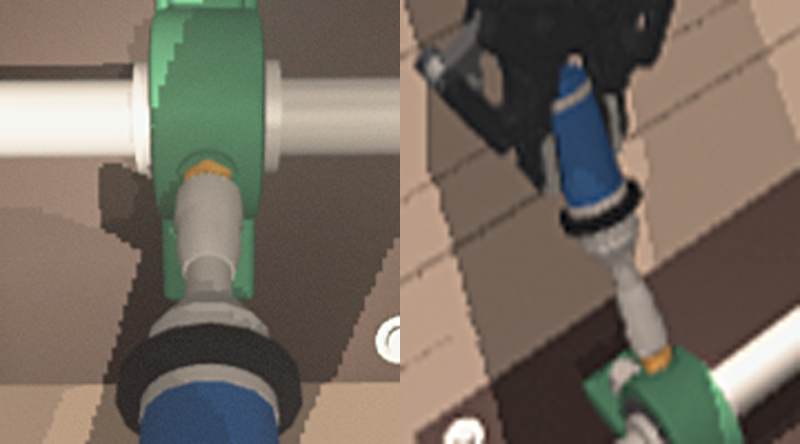

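The coupler covers the head, with its mouth just off the brass hexagon (wrist crop about (175, 205)), so it has snapped on. The fit puts the nose only about 5 mm in, so I'm pushing about 4.5 mm further.

```bash
python3 -m handwheel '[[0.07,0.03,-0.13,0,-1],[0.14,0.03,-0.26,0,-1],[0.21,0.03,-0.4,0,-1],[0.21,0.03,-0.4,0,-1],[0.21,0.03,-0.4,0,-1]]'; python3 - <<'E'
from fit import *
o=robot.get_obs();g=o['tool_pos']+[0.003,0,.0187];print(o['tool_pos'],o['ft_force'])
for c in ['wrist','scene']:
    im,d=cams.capture(c); np.savez(c+'7.npz',im=im,d=d,m=cams.camera_model(c)['camera_from_world'])
    p,w=gun(c,7,g); b=np.array([.6101,-.1985,.0994])
    u=np.array([-.5,0,.866]);n=np.array([.866,0,.5]);e=p-.1014*w-b
    print(c,'socket-ball mm: axial',1e3*e@u,'n',1e3*e@n,'y',1e3*e[1])
a=[np.load(f'wrist{k}.npz')['im'][80:260,250:380] for k in (4,7)]
save('c7.png',np.hstack([cv2.resize(x,(390,540),interpolation=2) for x in a]))
# radius profile along the gun axis from wrist depth: where rod (6) meets coupler (10) and barrel collar
for k in (4,6,7):
    P,im,ok,_=cloud('wrist',k); t0=np.load(f'wrist{k}.npz')
    g={4:[.5446,-.1987,.2127],6:[.5629,-.1986,.1839],7:list(p)}[k]; 
    if k==7: p,w=gun('wrist',7,np.array(o['tool_pos'])+[.003,0,.0187]); g=p
    w=np.array([-.4795,-.001,.8775]); v=P-np.array(g);t=v@w;y=v[...,1]
    rad=np.linalg.norm(v-t[...,None]*w,axis=-1)
    print(k,[(int(a),round(1e3*np.ptp(y[s]),1) if (s:=ok&(abs(t*1e3-a)<1)&(rad<.024)).sum()>3 else None) for a in range(-120,-20,4)])
E
```

```text
time: 12.55
tool_pos: [0.5623, -0.1988, 0.1615]
ee_rot: [140.3, 89.9, -39.8]
ft_force: [-10.1, -0.0, 10.2]
opening: 0.0281
[ 0.5623 -0.1988  0.1615] [-10.1073  -0.006   10.1879]
wrist n 577 8919 axis pt [ 0.565  -0.1985  0.1802] dir [-0.4811 -0.0004  0.8767] tilt x 28.75717540945527 tilt y -0.023517929693785026 mouth t [-0.1165 -0.116 ] rms mm 1.928970810517076
wrist socket-ball mm: axial -8.877003029110933 n -0.901075987015763 y -0.0032493599854965804
scene n 66 255 axis pt [ 0.5667 -0.198   0.1802] dir [-0.4829 -0.0073  0.8756] tilt x 28.87878663590642 tilt y -0.4774313425004839 mouth t [-0.1156 -0.1147] rms mm 1.5872926430186092
scene socket-ball mm: axial -9.752182193626442 n 0.8269280436673982 y 1.2303081546926609
4 [(-120, None), (-116, None), (-112, np.float64(19.0)), (-108, np.float64(18.8)), (-104, np.float64(18.6)), (-100, np.float64(17.9)), (-96, np.float64(16.9)), (-92, np.float64(16.7)), (-88, np.float64(16.6)), (-84, np.float64(14.5)), (-80, np.float64(11.9)), (-76, np.float64(11.1)), (-72, np.float64(11.6)), (-68, np.float64(11.4)), (-64, np.float64(11.2)), (-60, None)
[... 896 characters left out ...]
lt x 28.75717540945527 tilt y -0.023517929693785026 mouth t [-0.1165 -0.116 ] rms mm 1.928970810517076
7 [(-120, np.float64(34.1)), (-116, np.float64(33.2)), (-112, np.float64(18.5)), (-108, np.float64(11.0)), (-104, None), (-100, np.float64(19.0)), (-96, np.float64(18.7)), (-92, np.float64(19.2)), (-88, np.float64(17.1)), (-84, np.float64(16.9)), (-80, np.float64(17.2)), (-76, np.float64(15.8)), (-72, np.float64(14.5)), (-68, np.float64(11.4)), (-64, np.float64(10.5)), (-60, None), (-56, np.float64(13.2)), (-52, np.float64(15.9)), (-48, np.float64(27.3)), (-44, np.float64(23.7)), (-40, None), (-36, np.float64(40.0)), (-32, np.float64(41.1)), (-28, np.float64(29.4)), (-24, np.float64(29.2))]
```

View pics/c7.png

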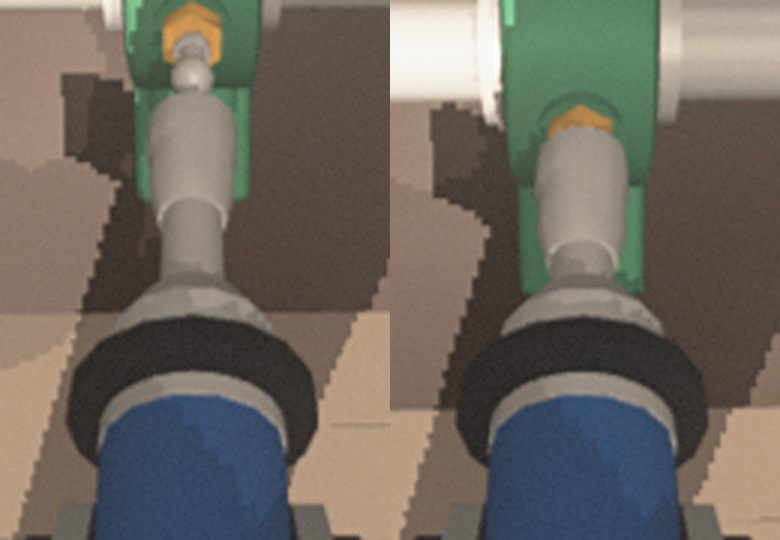

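Compared with the pre-contact view on the left, the rod has shortened clearly (rows 215–285 down to 250–285). The coupler's rear end is about 11–12 mm nearer the barrel, and the axial push is about 17 N, against 16 N at the stop. The ball fit gives 9–10 mm. I'll hold briefly to check it is steady, then hand in.

```bash
python3 -m handwheel '[[0,0,0,0,-1],[0,0,0,0,-1],[0,0,0,0,-1],[0,0,0,0,-1]]' && python3 -c "
from plant import robot
o=robot.get_obs();print(o['time'],o['tool_pos'],o['ft_force'],o['opening'])
print(robot.close_job())"
```

```text
time: 13.05
tool_pos: [0.5623, -0.1988, 0.1615]
ee_rot: [141.3, 89.9, -38.8]
ft_force: [-10.3, -0.0, 10.6]
opening: 0.0278
13.05 [ 0.56227366 -0.19880712  0.16149705] [-10.34539208  -0.01824151  10.56404313] 0.027767454052826726
the job is handed in; nothing more can be done
None
```

I handed the job in at 13.05 s: gun in the gripper at 120 N, coupler on the bare nipple, and the nose pushed well over half in. No verdict was reported.

**How it was done:** I took the middle-sized gun from the orange holder. The moves cannot tilt the tool, so I swung the gun about 29° in the grip by levering its nose in the holder's hole. I then drew it out, brought it along the nipple's axis, snapped it on and kept pushing.

**Last checks:**
- **Coupler:** the pictures show it over the nipple head, its mouth just above the brass hexagon.
- **Push:** about 17 N along the nipple, with the tool pose and force steady over the final 0.4 s.
- **Nose depth:** the estimates disagree. The ball fit gave 9–10 mm, and the rod shortening and force gave 11–12 mm of the 12 mm travel, so it may be close to its stop.
- **Alignment:** about 1° off the nipple's 30°, leaving a side force of about 2 N.
- **Grip:** the fingers are upright, not in line with the gun as the text advised.
- **Other things on the bench:** I saw no contact with them, but took no final full-scene picture to confirm it.

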